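Make the cloth meter ready for the next length

TASK

The last length has been measured. Make the cloth-measuring machine ready for the next one: turn the black wing knob on its dial anticlockwise (seen from above) until the red pointer is fully home at the zero stop by the green mark, and push the red-ball lift lever all the way over to the rear, to its stop, so that the measuring wheel stands clear of the bed. Leave the other things on and around the machine where they are.

Things in the scene. Friction and masses are not known exactly. Their poses are not given: they have to be found in the camera images.
- meter: Cloth-measuring machine, fixed. Steel bed plate 240 (x) x 320 (y) mm, its top 20 mm above the table; at the rear a blue-green column carries an overhanging head, 205 (x) x 150 (y) mm, top at 150 mm, with a round dial on top and the lift lever on its right (-y) side. Origin: centre of the bed's underside, on the table. -x is its front (open throat, towards the robot), +y its left, z up.
- zero_mark (a point): Green zero mark on the dial face, next to the small brass stop pin: 56 mm from the dial's axis on its far (+x) side, 162 mm above the table. Axes as the machine's. The black scale runs clockwise from here over 300 degrees.
- wing_knob (a point): Middle of the black wing knob, on the dial's vertical axis, 182 mm above the table. Hub 18 mm in diameter, up to 197 mm; two wings reach 34 mm from the axis, 9 mm thick, from 170 to 194 mm above the table; the dial under them is 136 mm in diameter, its rim at 164 mm. Axes turn with the knob: x along the red pointer, wings along +y and -y. Wings can be pushed from the side or gripped.
- pointer_tip (a point): Tip of the red pointer, which turns with the wing knob, at right angles to the wings: 56 mm from the dial's axis, 163 mm above the table, flat on the dial, cannot be caught.
- reset_knob (a joint): Angle of the wing knob and red pointer in rad, counted clockwise (seen from above) from the zero mark: 0 is home at the zero stop, 5.3 the other stop. It starts anywhere from 1.2 to 4.8. It turns back anticlockwise against a friction of 0.06 N m, has no spring and stays where it is left.
- lift_lever (a joint): Angle of the lift lever in rad: 0 leaning fully forward (wheel down), 1.2 leaning fully back (wheel up), a hard stop at each end; starts from 0 to 0.2. Friction 0.22 N m, no spring: it stays where it is left.
- lever_pivot (a point): Pivot of the lift lever: on the head's right side, 125 mm above the table, in the lever's plane (20 mm out from the head's side, 95 mm right of the machine's origin). Axes as the machine's; the lever swings about the y axis, its angle from the upright towards the machine's +x is joint value minus 0.6 rad.
- lever_ball (a point): Centre of the red ball, 24 mm in diameter, at the end of the lift lever: 75 mm from the pivot, on a steel rod 8 mm thick. Its height goes from 187 mm (both ends of the swing) to 200 mm (upright).
- shears: Yellow-handled shears, 200 mm long, 10 mm high, lying on the table behind the machine. Origin at the screw, on the table. Leave alone.
- marker_a: Black marker pen, 135 mm long, 12 mm thick, lying on the left edge of the machine's bed. Origin at its middle, underside. Leave alone.
- marker_b: White marker pen with a black cap, 135 mm long, 12 mm thick, lying on the right edge of the machine's bed. Origin at its middle, underside. Leave alone.
- phone: Phone in a flowered case, 74 x 150 x 10 mm, face down on the table right of the machine. Origin at its middle, underside. Leave alone.
- flask: Drinking bottle, 70 mm in diameter, 188 mm high, red and grey with a black cap, standing by the machine. Origin at the centre of its base. Leave alone.
- thread_cone: Cone of pink thread, 60 mm in diameter, 140 mm high, standing by the machine. Origin at the centre of its base. Leave alone.
- button_jar: Amber jar with a blue lid, 64 mm in diameter, 85 mm high, standing by the machine. Origin at the centre of its base. Leave alone.
- ruler: Wooden ruler, 30 x 300 x 5 mm, on the table in front of the machine. Origin at its middle, underside. Leave alone.

How it is judged (in metres and radians):
At the end, for the whole second after the job is handed in: The red pointer rests within 0.07 rad (4 degrees) of its zero stop, and the lift lever leans back beyond 1.08 rad of its 1.2 rad swing, so that the measuring wheel is up; both stay so when let go (value of joint reset_knob below 0.07 rad and value of joint lift_lever above 1.08 rad); the robot touches nothing.
It fails at once if a bystander (shears, markers, phone, bottle, thread cone, jar, ruler) is shifted by more than 30 mm (distance of any of shears, marker_a, marker_b, phone, flask, thread_cone, button_jar, ruler from where it was at the start of the episode above 0.03 m).
It also fails if it takes over 58 s, if anything falls off the work surface, if the arm or the gripper's body presses on something with over 40 N, if the wrist force passes 120 N, or if a joint passes its speed limit or range.

ROBOT

A 7-joint arm with a two-finger parallel gripper is mounted at the origin on the work surface. World frame = base frame: x ahead of the robot, y to its left, z up, the work surface at z = 0. Lengths are in m, angles in degrees, forces in N, time in s.
With the tool pointing down it reaches from about 0.4 to 0.875 m from the base axis. Payload 4.4 kg.
Tool frame: the origin (TCP) lies on the centre line of the jaws, within the pads' length; the fingertips stand 17 mm ahead of it and the grasp point (between the pads) lies 2 mm behind it (robot.tip_reach is the distance from the TCP to the fingertips, in m); z points along the fingers, y is the direction in which the jaws open and shut (so a half turn about z gives the same grasp; the last joint's range is limited). The gripper opens to 85 mm and grips with 20 to 120 N. Pads are 22 mm wide; open, the fingers measure 114 mm over their backs; the gripper's body (76 mm by 85 mm) begins 54 mm behind the grasp point. The pads swing forward as they close: fully open they stand 13 mm farther back than shut.
Start: joints at [65.157, 36.005, 2.206, 86.941, -1.547, 57.084, -1.146], TCP at [0.234, -0.607, 0.228] pointing down, gripper open.
Joint ranges: [-175.42, 175.42], [-21.48, 121.26], [-71.46, 75.88], [10.55, 141.38], [-63.04, 243.04], [13.31, 113.54], [-168.57, 168.57]. Speed limits (degrees/s): [147.25, 147.25, 180, 180, 180, 180, 180].

INTERFACE

Orientations are given as [roll, pitch, yaw] about the fixed x, y, z axes, in that order (R = Rz(yaw) Ry(pitch) Rx(roll)).
In Python, from workcell import robot, eyes gives the robot as it stands. The module is installed in compiled form; this text tells all that it offers.
- The arm moves only by the tool play_rows, never from a script. Its arguments are lists of equal length, an entry for each row: "fingers": the finger opening in mm, from 0 to 85.4; "travel": the shift along the tool's x, y, z in mm, a list of three; "dr": the turn, a rotation vector about the tool's x, y, z in degrees, a list of three. A call has 1 to 8 rows; each row is the pose to reach, as a shift and turn from the pose commanded when the call began, along the tool's axes at that moment; what a row does not reach only later rows make up. A row lasts 1/8 s, in which the tool goes at most 62.5 mm and 10.7 degrees, less where a joint would pass 70% of its speed; a pose out of reach is approached as far as the arm can. A call with a gripper value outside its range is refused whole. The fingers move at their own pace and stop on an object; "grip_force" is the grip in N (left out, the last holds). Time passes only in rows, so rows that repeat a pose let the fingers close. It gives the time, the measured TCP pose, the force and the opening at its end, in the units of the state.
- robot.get_state(): the state, without advancing time (a new reading comes with each control period).
- eyes.camera(name): name is "scene" or "side" or "wrist"; returns the picture (400x640x3 uint8, blue, green, red); there is no depth.
- eyes.camera_info(name): a dict with "vfov" (degrees; the focal length in pixels is half the picture's height over the tangent of half this angle, whatever the lens; pixels are square), "cx", "cy" (the principal point, pixels), "rvec" (rotation vector, rad) and "tvec" (3), from world to camera coordinates, as OpenCV has them; the wrist camera has in their place "T_tool_cam" (4x4, takes a point from camera to tool coordinates, whose origin is the TCP and whose axes are the flange's). Camera axes: x right, y down, z forward; pixel columns grow to the right and rows downward; lengths in m; the calibration is good to about 2 mm. A picture is of the moment at which its call begins: read the wrist's pose just before it. camera_info takes no time and is no camera call.
- robot.close_job(): hands the job in, once; it reports no verdict.
The state is a dict: "t": time; "q": joint angles; "dq": joint speeds; "joint_torque": joint torques, N m; "ee_pos": TCP position; "ee_rot": TCP orientation; "wrist_force": force on the tool from outside, world axes, zero at the start; "moment": the same for the moment, N m; "gripper_width": finger opening in m.
Only numpy, scipy, OpenCV 4.12 (cv2) and the standard library are available. Lean on these libraries where they do the work, as an engineer would, in place of code of your own. Each camera call takes 0.05 s, during which the arm holds its last target. There are 200 camera calls.

## Working session

There is one attempt and no reset: what is moved stays moved. The work goes in short steps, Python scripts to look and compute and a tool call to move; the robot and the scene stay as the last step left them, time stands still between calls to the robot, and variables do not carry over. Pictures are saved under pics/ and viewed, about 8 in all and at most 12, crops included, and the job is handed in when it is done.

Besides the shell and the picture viewer there is one more tool, called after "Request:" in YAML: its name, and indented under it one key for each argument. play_rows: Moves the arm, as the interface text tells. Its arguments: {"type":"object","properties":{"fingers":{"type":"array"},"travel":{"type":"array"},"dr":{"type":"array"},"grip_force":{"type":"number"}},"required":["fingers","travel","dr"]}

```bash
mkdir -p pics; cat > h.py <<'E'
import numpy as np,cv2
from workcell import robot,eyes
from scipy.spatial.transform import Rotation as R
def cam(n):
    s=robot.get_state(); i=eyes.camera_info(n); im=eyes.camera(n)
    f=200/np.tan(np.radians(i['vfov'])/2)
    if 'rvec' in i:
        Rm=cv2.Rodrigues(np.array(i['rvec'],float))[0]; t=np.array(i['tvec'],float).ravel()
    else:
        T=np.eye(4);T[:3,:3]=R.from_euler('xyz',s['ee_rot'],degrees=True).as_matrix();T[:3,3]=s['ee_pos']
        T=np.linalg.inv(T@np.array(i['T_tool_cam']));Rm=T[:3,:3];t=T[:3,3]
    return im,(f,i['cx'],i['cy'],Rm,t)
def ray(c,u,v):
    f,cx,cy,Rm,t=c; d=Rm.T@np.array([(u-cx)/f,(v-cy)/f,1]); return -Rm.T@t,d
def onz(c,u,v,z):
    o,d=ray(c,u,v); return o+d*(z-o[2])/d[2]
def pix(c,P):
    f,cx,cy,Rm,t=c; p=Rm@np.array(P)+t; return p[0]/p[2]*f+cx,p[1]/p[2]*f+cy
def tri(a,b):
    (o1,d1),(o2,d2)=a,b; k=np.linalg.lstsq(np.c_[d1,-d2],o2-o1,rcond=None)[0]
    p,q=o1+k[0]*d1,o2+k[1]*d2; return (p+q)/2,np.linalg.norm(p-q)
E
python3 - <<'E'
from h import *
s=robot.get_state();print(s)
for n in('scene','side'):
    im,c=cam(n);cv2.imwrite(f'pics/{n}0.png',im);print(n,c,eyes.camera_info(n))
E
```

```text
{'t': 0.0, 'q': array([65.15712137, 36.0588004 ,  2.20092799, 86.99604478, -1.54637637,
       57.08481502, -1.14622297]), 'dq': array([-0.11908723, -0.07996187, -0.1117029 , -0.01938318,  0.0011664 ,
       -0.04727428, -0.01153231]), 'joint_torque': array([-9.12965952e-04, -5.63407195e+01,  1.22581366e+00, -1.93451107e+01,
        1.11070729e-02,  1.03710510e-02,  5.90374512e-06]), 'ee_pos': array([ 0.23352021, -0.60591996,  0.22718964]), 'ee_rot': array([-1.79889976e+02,  1.00950872e-03,  2.10741641e+01]), 'wrist_force': array([-1.48804462,  0.72178077, -0.73080243]), 'moment': array([-0.01953751,  0.02161576, -0.00888708]), 'gripper_width': 0.08524389564334492}
scene (np.float64(365.10891439583446), 326.23078433955874, 196.7994048441468, array([[-0.59439502,  0.80408055, -0.01220784],
       [ 0.68946384,  0.50173644, -0.52239847],
       [-0.41392533, -0.31892791, -0.8526141 ]]), array([ 0.32512956, -0.35818986,  1.16092181])) {'vfov': 57.42624712231276, 'cx': 326.23078433955874, 'cy': 196.7994048441468, 'rvec': array([ 1.27298565,  2.51329041, -0.71708376]), 'tvec': array([ 0.32512956, -0.35818986,  1.16092181])}
side (np.float64(366.19989368617615), 314.7388029042238, 196.60893609595811, array([[ 0.95274356, -0.30354268,  0.01189758],
       [-0.14273088, -0.48188207, -0.86453315],
       [ 0.26815594,  0.82198024, -0.50243495]]), array([-0.54942337,  0.20746461,  0.78691581])) {'vfov': 57.28230365203354, 'cx': 314.7388029042238, 'cy': 196.60893609595811, 'rvec': array([ 2.07952796, -0.31597522,  0.19828638]), 'tvec': array([-0.54942337,  0.20746461,  0.78691581])}
```

View pics/scene0.png

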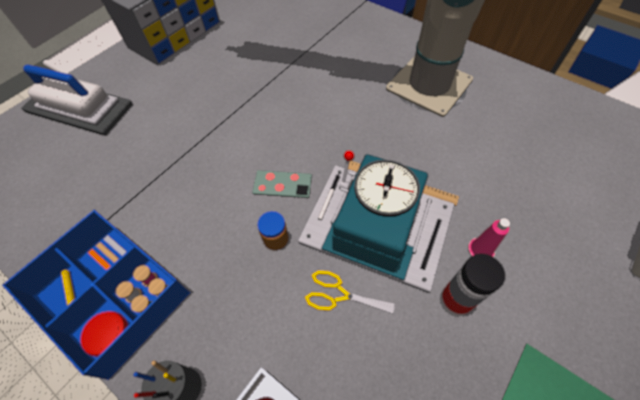

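View pics/side0.png

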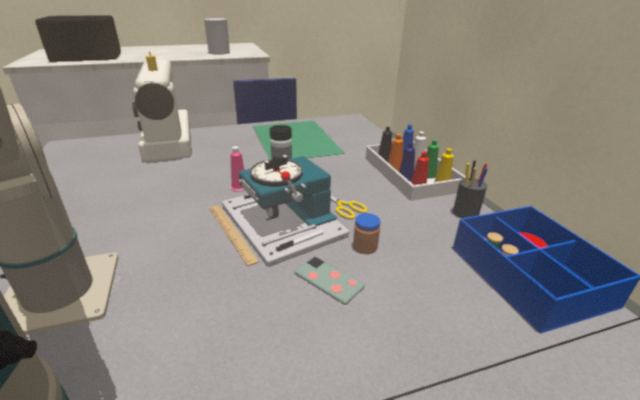

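The scene view shows the dial at about (387,187), its pointer tip at (414,190) and the red ball at (348,156). The side view shows the ball at about (285,176). Next I'll measure these.

```bash
python3 - <<'E'
from h import *
C={}
for n,box in(('scene',(330,140,435,220)),('side',(240,155,310,200))):
    im,c=cam(n);C[n]=(im,c)
    x0,y0,x1,y1=box;h=cv2.cvtColor(im,cv2.COLOR_BGR2HSV)[y0:y1,x0:x1]
    m=(((h[...,0]<8)|(h[...,0]>172))&(h[...,1]>150)&(h[...,2]>90)).astype(np.uint8)
    k,l,st,ce=cv2.connectedComponentsWithStats(m)
    for i in range(1,k):
        if st[i,4]>4: print(n,st[i]+[x0,y0,0,0,0],ce[i]+[x0,y0])
    w=((h[...,1]<60)&(h[...,2]>150)).astype(np.uint8)
    k,l,st,ce=cv2.connectedComponentsWithStats(w);i=1+np.argmax(st[1:,4])
    e=cv2.fitEllipse(cv2.convexHull(np.argwhere(l==i)[:,::-1].astype(np.int32)));print(n,'dial',np.array(e[0])+[x0,y0],e[1])
    C[n]+=(np.array(e[0])+[x0,y0],)
    print(onz(c,*C[n][2],.163))
c=C['scene'][1];im=C['scene'][0]
print('tip',onz(c,414,190,.163))
# green mark
h=cv2.cvtColor(im,cv2.COLOR_BGR2HSV)[150:225,345:430]
m=(h[...,0]>40)&(h[...,0]<85)&(h[...,1]>80)
print('green',np.argwhere(m)[:,::-1][:40].tolist())
big=cv2.resize(im[140:300,290:470],None,fx=4.4,fy=3.7*1.18/1.18,interpolation=cv2.INTER_CUBIC)
big=cv2.resize(im[135:295,290:470],None,fx=3.7,fy=3.7,interpolation=cv2.INTER_CUBIC);cv2.imwrite('pics/crop1.png',big)
print(tri(ray(c,348,156),ray(C['side'][1],285,176)))
E
```

```text
scene [344 151  10  10  77] [348.48051948 155.19480519]
scene [377 183   7   3  10] [380.3 184. ]
scene dial [386.55745697 187.09411621] (49.15880584716797, 60.360748291015625)
[0.51462897 0.13587173 0.163     ]
side [282 172   7   7  42] [285.02380952 174.83333333]
side dial [266.23086929 172.16987419] (16.543825149536133, 31.01439094543457)
[0.48401514 0.12452297 0.163     ]
tip [0.48724312 0.18581913 0.163     ]
green []
(array([0.51282264, 0.03541851, 0.19121555]), np.float64(0.0007068328539496139))
```

View pics/crop1.png

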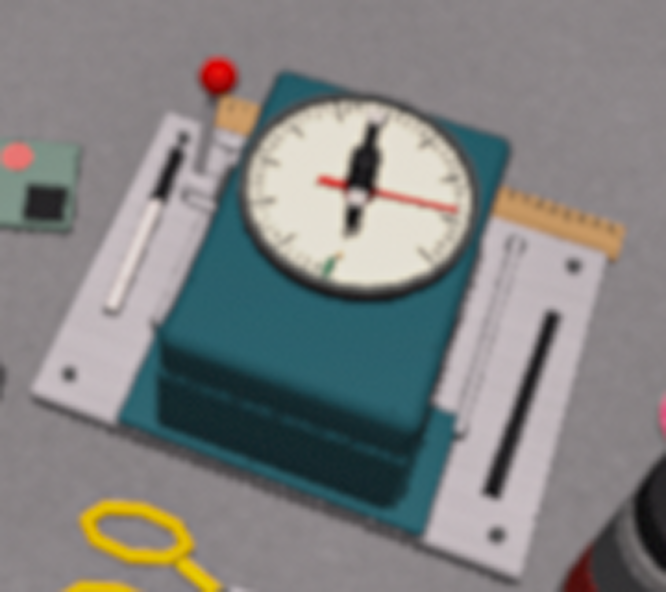

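Crop readings: green mark at about (379,206.6), pointer tip at (413.5,191.8), dial centre at about (387,187). So the knob has a large anticlockwise turn to make, about 255°. I'll compute the machine frame and joint values next.

```bash
python3 - <<'E'
from h import *
im,c=cam('scene')
P=lambda u,v,z:onz(c,290+u/3.7,135+v/3.7,z)
ang=lambda d:np.degrees(np.arctan2(d[1],d[0]))
FR,FL,RR,RL=[P(*p,.02) for p in((170,112),(622,250),(35,395),(520,580))]
print('bed',FR,FL,RR,RL);print('len',[np.linalg.norm(a-b) for a,b in((FR,FL),(RR,RL),(FR,RR),(FL,RL))])
print('yaw',ang(RR-FR),ang(RL-FL),ang(FL-FR)-90,ang(RL-RR)-90,'mid',(FR+FL+RR+RL)/4)
tip,g,tail=P(457,210,.163),P(329,265,.163),P(318,181,.163)
D=P(361,193,.163);print('dial',D,'tip',tip,np.linalg.norm(tip-D),ang(tip-D),ang(tip-tail),'green',g,np.linalg.norm(g-D),ang(g-D))
print('hub',P(370,128,.182),P(352,232,.182),'ang',ang(P(370,128,.19)-P(352,232,.19)))
print('ball',onz(c,348.5,155.2,.187))
a=np.radians(ang(g-D));
E
```

```text
bed [ 0.4442833  -0.04339563  0.02      ] [0.35913923 0.269838   0.02      ] [0.67561792 0.01707542 0.02      ] [0.60002362 0.32127772 0.02      ]
len [np.float64(0.3245994779931873), np.float64(0.3134542078857945), np.float64(0.2391076187668517), np.float64(0.246315512681205)]
yaw 14.64936645948197 12.054188319613525 15.206877521051851 13.955332320808651 mid [0.51976602 0.14119888 0.02      ]
dial [0.51353187 0.13766997 0.163     ] tip [0.49163735 0.18714035 0.163     ] 0.05409887653609492 113.87314462409992 111.72744937825564 green [0.56412423 0.14815969 0.163     ] 0.05166837442766077 11.71362726767559
hub [0.48498205 0.12324361 0.182     ] [0.5498962  0.15135148 0.182     ] ang -156.58735660266709
ball [0.50801916 0.03324137 0.187     ]
```

Request:
play_rows:
  fingers: [0,0,0,0,0,0,0,0]
  travel:
    - [20,-22,-40]
    - [55,-62,-70]
    - [95,-108,-70]
    - [135,-153,-70]
    - [175,-199,-70]
    - [215,-244,-70]
    - [255,-290,-70]
    - [295,-335,-70]
  dr:
    - [0,0,0]
    - [0,0,2]
    - [0,0,4]
    - [0,0,7]
    - [0,0,7]
    - [0,0,7]
    - [0,0,7]
    - [0,0,7]

```text
t: 1.25
ee_pos: [0.389, -0.186, 0.2984]
ee_rot: [180.0, -0.0, 14.1]
wrist_force: [1.0, 0.0, -0.4]
gripper_width: -0.0005
```

Request:
play_rows:
  fingers: [0,0,0,0,0,0,0]
  travel:
    - [31,-46,0]
    - [62,-92,0]
    - [93,-138,0]
    - [124,-184,0]
    - [124,-184,50]
    - [124,-184,100]
    - [124,-184,108]
  dr:
    - [0,0,0]
    - [0,0,0]
    - [0,0,0]
    - [0,0,0]
    - [0,0,0]
    - [0,0,0]
    - [0,0,0]

```text
t: 2.12
ee_pos: [0.4618, 0.0206, 0.1879]
ee_rot: [-179.9, 0.4, 14.1]
wrist_force: [0.1, 0.4, 0.9]
gripper_width: 0.0003
```

```bash
python3 - <<'E'
from h import *
a,_=cam('scene');b,_=cam('side')
cv2.imwrite('pics/p2.png',np.hstack([cv2.resize(a[120:240,290:450],(400,300)),cv2.resize(b[130:250,220:380],(400,300))]))
print(robot.get_state()['ee_pos'],robot.get_state()['q'])
E
```

```text
[0.46411788 0.0207006  0.19016473] [  0.42463076  24.50217951  -8.85032087 117.790857     5.92065066
  38.16728154 -88.24243401]
```

View pics/p2.png

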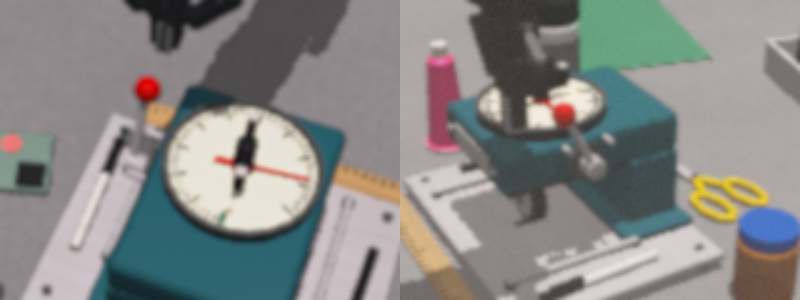

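The closed fingers at about (165,40) stand in front of the ball at (147,88) and in line with it. Pushing to the rear now.

Request:
play_rows:
  fingers: [0,0,0,0,0,0,0,0]
  travel:
    - [14,0,0]
    - [26,0,0]
    - [38,0,0]
    - [50,0,0]
    - [62,0,0]
    - [74,0,0]
    - [86,0,0]
    - [96,0,0]
  dr:
    - [0,0,0]
    - [0,0,0]
    - [0,0,0]
    - [0,0,0]
    - [0,0,0]
    - [0,0,0]
    - [0,0,0]
    - [0,0,0]

```text
t: 3.22
ee_pos: [0.5571, 0.0439, 0.1893]
ee_rot: [180.0, 0.1, 14.1]
wrist_force: [-3.7, -0.4, -2.0]
gripper_width: -0.0003
```

Request:
play_rows:
  fingers: [0,0,0,0]
  travel:
    - [4,0,0]
    - [8,0,0]
    - [11,0,0]
    - [11,0,0]
  dr:
    - [0,0,0]
    - [0,0,0]
    - [0,0,0]
    - [0,0,0]

```text
t: 3.72
ee_pos: [0.5677, 0.0467, 0.1903]
ee_rot: [180.0, 0.0, 14.1]
wrist_force: [-4.1, -1.4, 0.7]
gripper_width: 0.0004
```

Not at the stop yet: the force is only sliding friction.

Request:
play_rows:
  fingers: [0,0,0,0]
  travel:
    - [3,0,0]
    - [6,0,0]
    - [8,0,0]
    - [8,0,0]
  dr:
    - [0,0,0]
    - [0,0,0]
    - [0,0,0]
    - [0,0,0]

```text
t: 4.22
ee_pos: [0.5685, 0.0469, 0.1898]
ee_rot: [-180.0, 0.9, 14.0]
wrist_force: [-18.4, -5.3, 11.2]
gripper_width: 0.0002
```

Request:
play_rows:
  fingers: [0,0,40,50,50,50,50]
  travel:
    - [-20,0,0]
    - [-35,0,-50]
    - [-37,-40,-90]
    - [-37,-90,-90]
    - [-37,-101,-90]
    - [-37,-101,-90]
    - [-37,-101,-90]
  dr:
    - [0,0,0]
    - [0,0,0]
    - [0,0,-5]
    - [0,0,-9]
    - [0,0,-9]
    - [0,0,-9]
    - [0,0,-9]

```text
t: 5.1
ee_pos: [0.516, 0.1361, 0.2799]
ee_rot: [179.9, -0.0, 22.9]
wrist_force: [-0.1, -0.4, -0.6]
gripper_width: 0.0497
```

```bash
python3 - <<'E'
from h import *
a,c=cam('wrist');cv2.imwrite('pics/w3.png',a)
print(robot.get_state()['ee_pos'],robot.get_state()['ee_rot'],pix(c,(.514,.1375,.197)),pix(c,(.514,.1375,.163)))
E
```

```text
[0.51592846 0.13596769 0.27984171] [1.79948934e+02 1.29395448e-03 2.29111780e+01] (np.float64(319.5298785907928), np.float64(204.6676041798134)) (np.float64(319.87653336727914), np.float64(194.78975878683622))
```

View pics/w3.png

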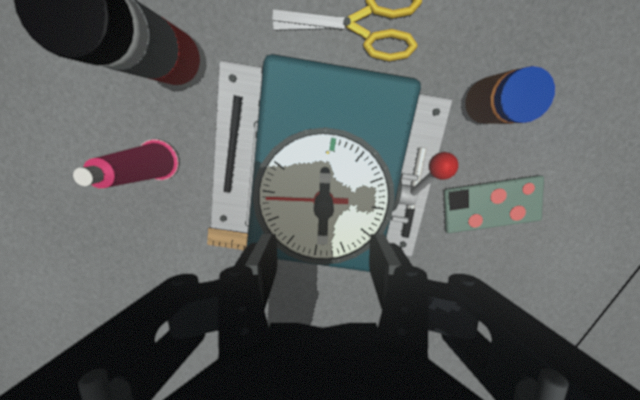

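The wrist view shows the dial centre at about (324,197), the knob hub at (323,203), the pointer tip at (265,198), and the lever leaning to the rear, with its ball at (443,166).

```bash
python3 - <<'E'
from h import *
s=robot.get_state();a,c=cam('wrist')
T=R.from_euler('xyz',s['ee_rot'],degrees=True).as_matrix()
D=onz(c,324.5,196.5,.164);H=onz(c,323.5,204,.197);tip=onz(c,265,198.5,.163);tail=onz(c,348,201,.164);g=onz(c,332.5,145,.162)
ang=lambda d:np.degrees(np.arctan2(d[1],d[0]))
print(D,H,'tool shift',T.T@(D-s['ee_pos'])*1e3,T.T@(H-s['ee_pos'])*1e3)
print('ptr',ang(tip-D),ang(tip-tail),np.linalg.norm(tip-D),'green',ang(g-D),np.linalg.norm(g-D))
E
```

```text
[0.51426402 0.13273012 0.164     ] [0.51573395 0.13453096 0.197     ] tool shift [ -2.79092523   2.2309414  115.84381039] [-0.73662298  1.17383325 82.84280872]
ptr 115.13714902539265 111.29243463249294 0.05788053210675244 green 14.341419084105429 0.0494750053060833
```

Request:
play_rows:
  fingers: [50,50,50,0,0,0,0]
  travel:
    - [-1.5,2,40]
    - [-1.5,2,80]
    - [-1.5,2,86]
    - [-1.5,2,86]
    - [-1.5,2,86]
    - [-1.5,2,86]
    - [-1.5,2,86]
  dr:
    - [0,0,0]
    - [0,0,0]
    - [0,0,0]
    - [0,0,0]
    - [0,0,0]
    - [0,0,0]
    - [0,0,0]
  grip_force: 25

```text
t: 6.08
ee_pos: [0.515, 0.1354, 0.1948]
ee_rot: [180.0, -0.1, 23.1]
wrist_force: [-0.6, 0.9, 0.6]
gripper_width: 0.0002
```

The fingers shut on nothing, so I'll look.

```bash
python3 - <<'E'
from h import *
a,_=cam('scene');b,_=cam('side')
w,_=cam('wrist')
cv2.imwrite('pics/p4.png',np.vstack([np.hstack([cv2.resize(a[130:220,320:440],(400,300),interpolation=2),cv2.resize(b[110:200,220:340],(400,300),interpolation=2)]),cv2.resize(w[100:325,170:470],(800,600),interpolation=2)[0:300]]))
print(robot.get_state())
E
```

```text
{'t': 6.225, 'q': array([ -9.79167136,  29.1707696 , -11.65143569, 107.72175866,
         8.17072864,  43.88015949, -92.82882576]), 'dq': array([-0.08064984,  0.14655623,  0.0489743 ,  0.16794529, -0.06610451,
       -0.039662  ,  0.0599108 ]), 'joint_torque': array([ 6.79146673e-03, -4.63756979e+01, -1.59664471e+00, -1.58891416e+01,
        9.49511246e-03, -1.51366246e-03,  3.20207664e-04]), 'ee_pos': array([0.51469533, 0.13531411, 0.19436919]), 'ee_rot': array([ 1.79994322e+02, -2.38536669e-02,  2.30759951e+01]), 'wrist_force': array([ 0.18909501,  0.57287337, -0.74558332]), 'moment': array([ 0.04490344,  0.00329108, -0.00424644]), 'gripper_width': -5.3127854356799264e-05}
```

View pics/p4.png

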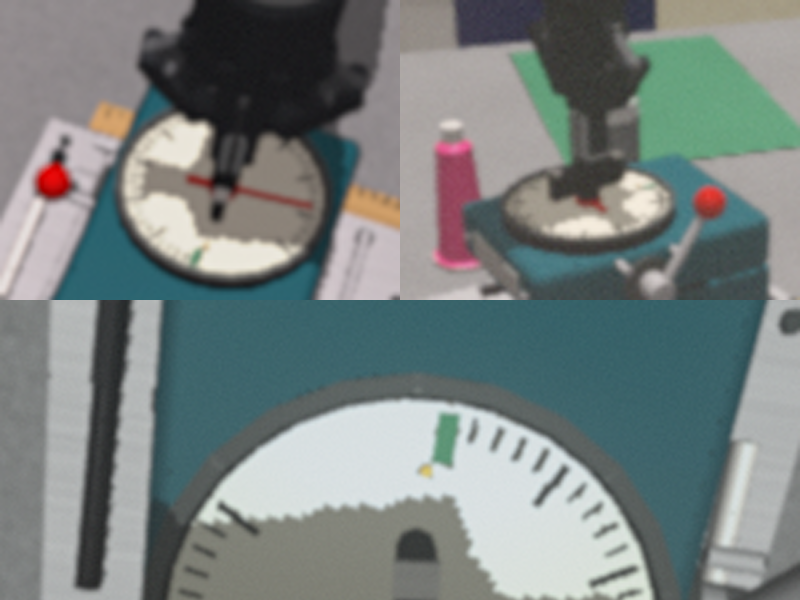

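```bash
python3 - <<'E'
from h import *
p=robot.get_state()['ee_pos'];print(robot.tip_reach)
for n,(x0,y0) in(('scene',(320,130)),('side',(220,110))):
    im,c=cam(n)
    for z in(.163,.177,.197,.22): u,v=pix(c,(p[0],p[1],z));print(n,z,(u-x0)/.3,(v-y0)/.3)
E
```

```text
0.017
scene 0.163 221.0434038082616 189.94813614942606
scene 0.177 223.93882103571022 177.6222335872409
scene 0.197 228.23788132170213 159.32096850815356
scene 0.22 233.43454698783395 137.1985627830776
side 0.163 190.2005183870703 196.43919326512238
side 0.177 189.4824994535812 180.15671317398036
side 0.197 188.43806105318646 156.47203486303758
side 0.22 187.2089223007572 128.5989157400806
```

Request:
play_rows:
  fingers: [0,0,0]
  travel:
    - [0,0,0]
    - [0,0,0]
    - [0,0,0]
  dr:
    - [0,0,-10]
    - [0,0,-20]
    - [0,0,-20]

```text
t: 6.7
ee_pos: [0.5146, 0.1352, 0.194]
ee_rot: [-180.0, -0.0, 43.0]
wrist_force: [-0.3, 0.2, 0.1]
gripper_width: 0.0002
```

```bash
python3 - <<'E'
from h import *
a,_=cam('scene');b,_=cam('side')
cv2.imwrite('pics/p5.png',np.hstack([cv2.resize(a[145:220,345:425],(400,375),interpolation=2),cv2.resize(b[125:200,235:315],(400,375),interpolation=2)]))
print(robot.get_state()['gripper_width'],robot.get_state()['wrist_force'],robot.get_state()['moment'])
E
```

```text
3.0107631947191745e-05 [-0.1489947  -0.92856385  0.46211056] [-0.00795165 -0.03778265  0.01433237]
```

View pics/p5.png

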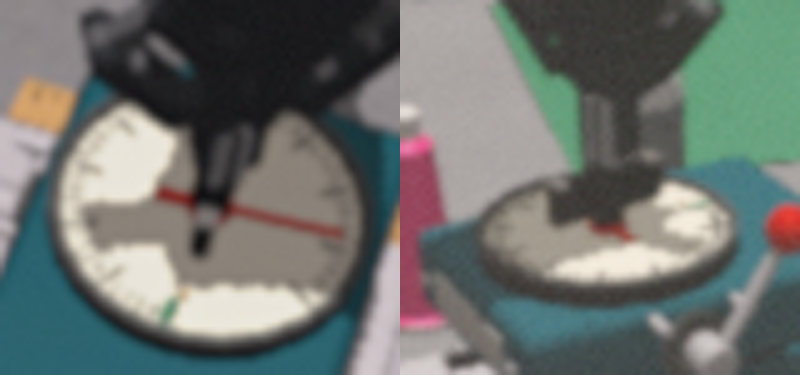

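The pointer hasn't moved: it still runs from (155,190) to (345,233) in the crop, so nothing is gripped. I'll probe downward gently with the fingers shut to see whether the tips are above the hub.

Request:
play_rows:
  fingers: [0,0,0,0]
  travel:
    - [0,0,2]
    - [0,0,4]
    - [0,0,5]
    - [0,0,5]
  dr:
    - [0,0,0]
    - [0,0,0]
    - [0,0,0]
    - [0,0,0]

```text
t: 7.3
ee_pos: [0.515, 0.1353, 0.1935]
ee_rot: [179.8, -0.1, 42.9]
wrist_force: [-8.3, -3.6, 33.8]
gripper_width: 0.0001
```

Contact at TCP z ≈ 0.194 means the shut tips rest on the hub, about 20 mm off what the nominal numbers give. I'll lift, open, realign and then go lower in steps, watching the force.

Request:
play_rows:
  fingers: [0,50,50,50,50,50,50]
  travel:
    - [0,0,-15]
    - [0,0,-20]
    - [0,0,-20]
    - [0,0,-20]
    - [0,0,-10]
    - [0,0,0]
    - [0,0,0]
  dr:
    - [0,0,0]
    - [0,0,10]
    - [0,0,20]
    - [0,0,20]
    - [0,0,20]
    - [0,0,20]
    - [0,0,20]

```text
t: 8.18
ee_pos: [0.5137, 0.1349, 0.1877]
ee_rot: [-180.0, 0.2, 23.1]
wrist_force: [0.1, -0.0, -0.7]
gripper_width: 0.0499
```

Request:
play_rows:
  fingers: [50,50,50,50]
  travel:
    - [0,0,2]
    - [0,0,4]
    - [0,0,5]
    - [0,0,5]
  dr:
    - [0,0,0]
    - [0,0,0]
    - [0,0,0]
    - [0,0,0]

```text
t: 8.68
ee_pos: [0.5146, 0.1353, 0.1842]
ee_rot: [180.0, -0.0, 23.1]
wrist_force: [-0.3, 0.2, 0.2]
gripper_width: 0.05
```

```bash
python3 - <<'E'
from h import *
w,c=cam('wrist');b,_=cam('side')
s=robot.get_state();T=R.from_euler('xyz',s['ee_rot'],degrees=True).as_matrix()
for y in(-25,25):print([np.round(pix(c,s['ee_pos']+T@[0,y/1e3,z/1e3])).tolist() for z in(-3,10,17)])
print(s['ee_pos'],s['wrist_force'],c[0])
cv2.imwrite('pics/p6.png',np.hstack([w[160:400,200:440],cv2.resize(b[125:200,235:315],(256,240),interpolation=2)]))
E
```

```text
[[277.0, 246.0], [280.0, 237.0], [282.0, 232.0]]
[[367.0, 246.0], [364.0, 237.0], [362.0, 232.0]]
[0.51469399 0.13530273 0.18424345] [-0.04002657 -0.05947685 -0.00477998] 280.85957535968447
```

View pics/p6.png

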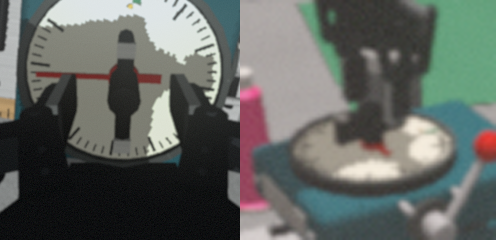

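The wrist crop shows the tips at about (72,75) and (172,75), centred on the knob at x≈124 but clearly above the wings. The scale puts them about 20 mm nearer the camera than nominal. I'll go 10 mm lower and close.

Request:
play_rows:
  fingers: [50,50,50,0,0,0,0]
  travel:
    - [0,0,4]
    - [0,0,8]
    - [0,0,10]
    - [0,0,10]
    - [0,0,10]
    - [0,0,10]
    - [0,0,10]
  dr:
    - [0,0,0]
    - [0,0,0]
    - [0,0,0]
    - [0,0,0]
    - [0,0,0]
    - [0,0,0]
    - [0,0,0]
  grip_force: 25

```text
t: 9.65
ee_pos: [0.5148, 0.1349, 0.1743]
ee_rot: [180.0, -0.0, 23.1]
wrist_force: [0.3, -1.5, 0.3]
gripper_width: 0.0169
```

The hub is gripped (17 mm). Turning anticlockwise.

Request:
play_rows:
  fingers: [0,0,0,0,0,0,0,0]
  travel:
    - [0,0,0]
    - [0,0,0]
    - [0,0,0]
    - [0,0,0]
    - [0,0,0]
    - [0,0,0]
    - [0,0,0]
    - [0,0,0]
  dr:
    - [0,0,-10]
    - [0,0,-20]
    - [0,0,-30]
    - [0,0,-40]
    - [0,0,-50]
    - [0,0,-60]
    - [0,0,-70]
    - [0,0,-80]

```text
t: 10.65
ee_pos: [0.5099, 0.1375, 0.1742]
ee_rot: [-179.6, -0.2, 103.5]
wrist_force: [-12.9, 4.1, 8.8]
gripper_width: 0.0168
```

Request:
play_rows:
  fingers: [0,0,0,0,0,0]
  travel:
    - [0,0,0]
    - [0,0,0]
    - [0,0,0]
    - [0,0,0]
    - [0,0,0]
    - [0,0,0]
  dr:
    - [0,0,-10]
    - [0,0,-20]
    - [0,0,-30]
    - [0,0,-40]
    - [0,0,-50]
    - [0,0,-50]

```text
t: 11.4
ee_pos: [0.507, 0.1352, 0.1741]
ee_rot: [-179.5, -0.6, 153.2]
wrist_force: [-18.7, -1.8, 17.5]
gripper_width: 0.0169
```

```bash
python3 - <<'E'
from h import *
a,c=cam('scene');b,_=cam('wrist')
cv2.imwrite('pics/p7.png',np.hstack([cv2.resize(a[145:220,345:425],(400,375),interpolation=2),cv2.resize(b[75:325,190:450],(400,375))]))
E
```

```text
(no output)
```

View pics/p7.png

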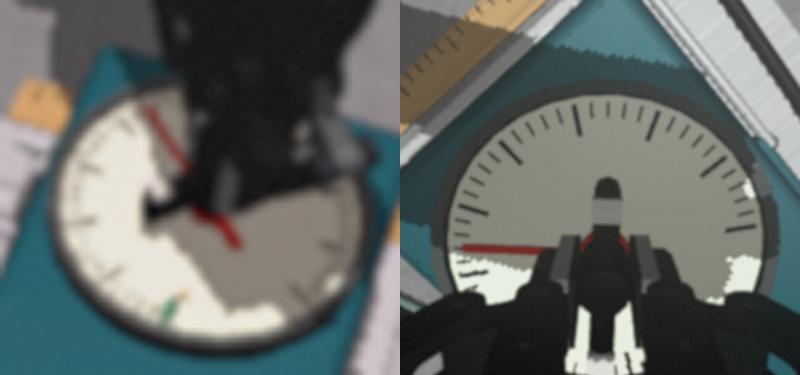

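The knob has followed the gripper by 130°, as both views show. From the drag I put the true axis at about (0.511,0.133). Now release, lift, rotate back 180° and re-grip.

Request:
play_rows:
  fingers: [50,50,50,50,50,50,50,50]
  travel:
    - [0,0,0]
    - [0,0,0]
    - [2,-4,-15]
    - [2,-4,-40]
    - [2,-4,-40]
    - [2,-4,-40]
    - [2,-4,-40]
    - [2,-4,-40]
  dr:
    - [0,0,0]
    - [0,0,0]
    - [0,0,0]
    - [0,0,0]
    - [0,0,10]
    - [0,0,20]
    - [0,0,30]
    - [0,0,40]

```text
t: 12.5
ee_pos: [0.5114, 0.1327, 0.2152]
ee_rot: [179.9, -0.0, 112.7]
wrist_force: [-0.3, -0.7, -0.6]
gripper_width: 0.0499
```

Request:
play_rows:
  fingers: [50,50,50,50,50,50,50,50]
  travel:
    - [0,0,0]
    - [0,0,0]
    - [0,0,0]
    - [0,0,0]
    - [0,0,0]
    - [0,0,0]
    - [0,0,0]
    - [0,0,0]
  dr:
    - [0,0,10]
    - [0,0,20]
    - [0,0,30]
    - [0,0,40]
    - [0,0,50]
    - [0,0,60]
    - [0,0,70]
    - [0,0,80]

```text
t: 13.5
ee_pos: [0.5113, 0.133, 0.2152]
ee_rot: [-180.0, -0.1, 32.7]
wrist_force: [0.2, 0.1, 0.3]
gripper_width: 0.05
```

Request:
play_rows:
  fingers: [50,50,50,50,50,50,50]
  travel:
    - [0,0,0]
    - [0,0,0]
    - [0,0,0]
    - [0,0,0]
    - [0,0,0]
    - [0,0,0]
    - [0,0,0]
  dr:
    - [0,0,10]
    - [0,0,20]
    - [0,0,30]
    - [0,0,40]
    - [0,0,50]
    - [0,0,60]
    - [0,0,60]

```text
t: 14.38
ee_pos: [0.5113, 0.1331, 0.2149]
ee_rot: [-179.9, -0.0, -26.8]
wrist_force: [-0.4, 0.7, 1.1]
gripper_width: 0.0498
```

Request:
play_rows:
  fingers: [50,50,50,0,0,0,0]
  travel:
    - [0,0,20]
    - [0,0,36]
    - [0,0,40]
    - [0,0,40]
    - [0,0,40]
    - [0,0,40]
    - [0,0,40]
  dr:
    - [0,0,0]
    - [0,0,0]
    - [0,0,0]
    - [0,0,0]
    - [0,0,0]
    - [0,0,0]
    - [0,0,0]

```text
t: 15.25
ee_pos: [0.5115, 0.1327, 0.1749]
ee_rot: [-179.9, -0.1, -26.9]
wrist_force: [-1.4, 0.2, 4.9]
gripper_width: 0.0167
```

Request:
play_rows:
  fingers: [0,0,0,0,0,0,0,0]
  travel:
    - [0,0,0]
    - [0,0,0]
    - [0,0,0]
    - [0,0,0]
    - [0,0,0]
    - [0,0,0]
    - [0,0,0]
    - [0,0,0]
  dr:
    - [0,0,-10]
    - [0,0,-20]
    - [0,0,-30]
    - [0,0,-40]
    - [0,0,-50]
    - [0,0,-60]
    - [0,0,-70]
    - [0,0,-80]

```text
t: 16.25
ee_pos: [0.5113, 0.1339, 0.1749]
ee_rot: [-180.0, -0.1, 53.4]
wrist_force: [-1.8, 2.3, 4.1]
gripper_width: 0.0171
```

Request:
play_rows:
  fingers: [0,0,0,0,0]
  travel:
    - [0,0,0]
    - [0,0,0]
    - [0,0,0]
    - [0,0,0]
    - [0,0,0]
  dr:
    - [0,0,-10]
    - [0,0,-20]
    - [0,0,-30]
    - [0,0,-40]
    - [0,0,-40]

```text
t: 16.88
ee_pos: [0.5107, 0.1341, 0.1748]
ee_rot: [180.0, -0.1, 93.2]
wrist_force: [-2.5, 2.0, 8.0]
gripper_width: 0.0171
```

```bash
python3 -c "
from h import *
print(robot.get_state()['moment'],robot.get_state()['wrist_force'])"
```

```text
[0.46604787 0.62704198 0.01659937] [-2.49290381  2.04094652  8.00313002]
```

Request:
play_rows:
  fingers: [0,0,0,0,0]
  travel:
    - [0,0,0]
    - [0,0,0]
    - [0,0,0]
    - [0,0,0]
    - [0,0,0]
  dr:
    - [0,0,-5]
    - [0,0,-9]
    - [0,0,-12]
    - [0,0,-15]
    - [0,0,-15]

```text
t: 17.5
ee_pos: [0.5106, 0.1337, 0.1748]
ee_rot: [180.0, -0.1, 108.1]
wrist_force: [-3.1, 1.8, 6.7]
gripper_width: 0.0167
```

```bash
python3 - <<'E'
from h import *
print(robot.get_state()['moment'],robot.get_state()['wrist_force'])
b,_=cam('wrist')
cv2.imwrite('pics/p8.png',cv2.resize(b[75:275,190:450],(780,600)))
E
```

```text
[0.23850295 0.61963671 0.00814266] [-3.08446684  1.75908369  6.74588533]
```

View pics/p8.png

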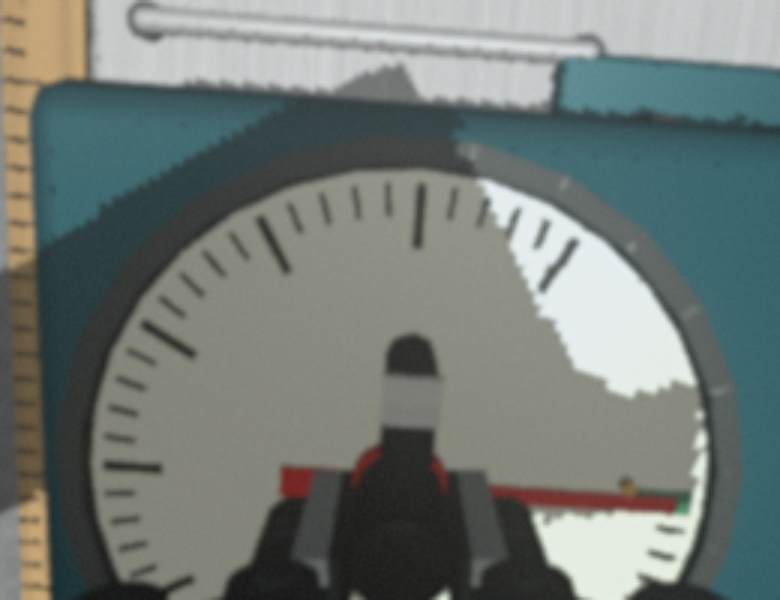

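The pointer tip at (675,505) is just short of the green mark (683,500), with the pin at (627,488). I'll turn a little further until the stop resists.

Request:
play_rows:
  fingers: [0,0,0,0,0]
  travel:
    - [0,0,0]
    - [0,0,0]
    - [0,0,0]
    - [0,0,0]
    - [0,0,0]
  dr:
    - [0,0,-2]
    - [0,0,-4]
    - [0,0,-6]
    - [0,0,-8]
    - [0,0,-8]

```text
t: 18.18
ee_pos: [0.511, 0.1327, 0.1748]
ee_rot: [180.0, 0.0, 116.1]
wrist_force: [-1.6, -0.2, 6.8]
gripper_width: 0.0171
```

```bash
python3 - <<'E'
from h import *
s=robot.get_state();print(s['moment'],s['wrist_force'],s['ee_rot'],s['q'][6])
E
```

```text
[-0.11700573  0.43589722 -0.10226963] [-1.59323783 -0.18812871  6.77741092] [1.79986993e+02 1.58841136e-02 1.16056318e+02] -22.61176830912152
```

Request:
play_rows:
  fingers: [0,0,0,0,0]
  travel:
    - [0,0,0]
    - [0,0,0]
    - [0,0,0]
    - [0,0,0]
    - [0,0,0]
  dr:
    - [0,0,-3]
    - [0,0,-6]
    - [0,0,-9]
    - [0,0,-9]
    - [0,0,-9]

```text
t: 18.8
ee_pos: [0.5114, 0.1321, 0.1748]
ee_rot: [180.0, 0.1, 125.0]
wrist_force: [-0.9, -2.2, 6.5]
gripper_width: 0.0169
```

```bash
python3 - <<'E'
from h import *
s=robot.get_state();print(s['moment'],s['wrist_force'],s['ee_rot'],s['q'][6])
b,_=cam('wrist')
cv2.imwrite('pics/p9.png',cv2.resize(b[75:275,190:450],(780,600)))
E
```

```text
[-0.37791716  0.2109039  -0.28879529] [-0.91834851 -2.17081736  6.47290231] [1.79991117e+02 6.25792498e-02 1.24989141e+02] -15.396893320421128
```

View pics/p9.png

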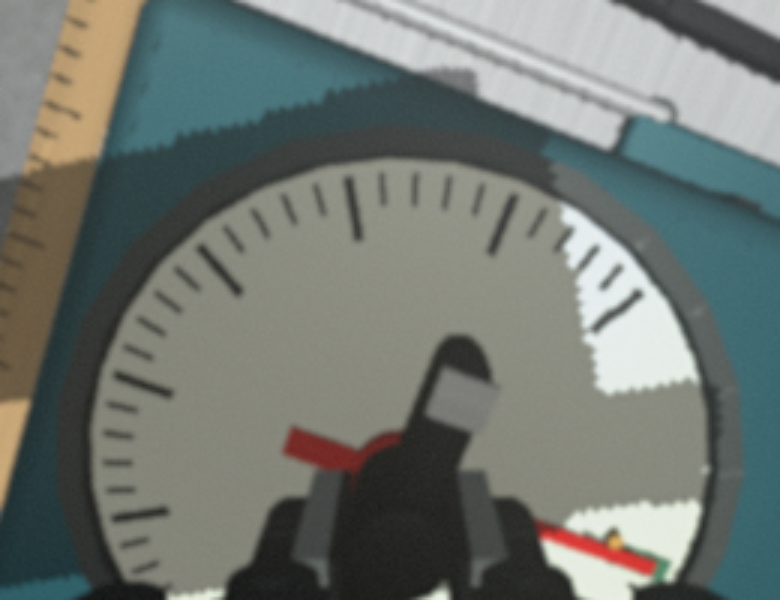

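The stop is reached: the pointer lies against the pin by the green mark at about (655,567), and the hub has begun slipping in the pads with a 0.29 N m reaction. Releasing, lifting and retreating.

Request:
play_rows:
  fingers: [50,50,50,50,50,50,50,50]
  travel:
    - [0,0,0]
    - [0,0,0]
    - [0,0,-10]
    - [0,0,-40]
    - [0,0,-80]
    - [0,0,-120]
    - [0,0,-120]
    - [0,0,-120]
  dr:
    - [0,0,0]
    - [0,0,0]
    - [0,0,0]
    - [0,0,0]
    - [0,0,0]
    - [0,0,0]
    - [0,0,0]
    - [0,0,0]

```text
t: 19.85
ee_pos: [0.5107, 0.1322, 0.2939]
ee_rot: [-180.0, 0.0, 125.1]
wrist_force: [-0.5, -1.0, -0.6]
gripper_width: 0.0498
```

```bash
python3 - <<'E'
from h import *
s=robot.get_state();b,c=cam('wrist');a,_=cam('side');print(s['ee_pos'],s['wrist_force'])
cv2.imwrite('pics/p10.png',np.vstack([cv2.resize(b[100:250,230:430],(800,600))[:600:1][:400] if 0 else b[:300],a[80:300]]))
E
```

```text
[0.510665   0.13223747 0.29387312] [-0.50182619 -1.0420936  -0.57858471]
```

View pics/p10.png

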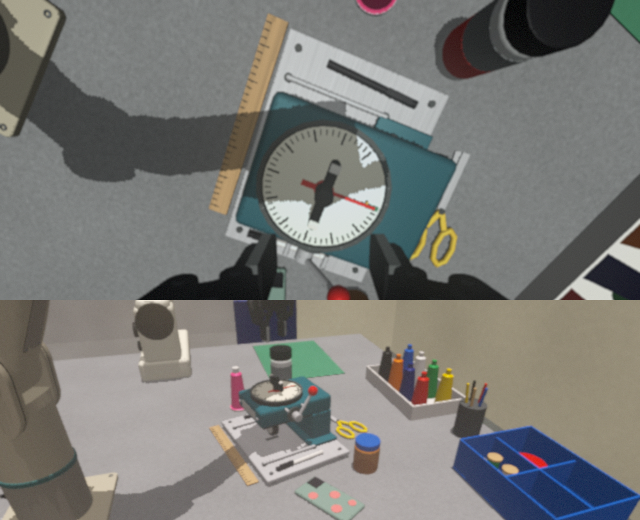

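Pointer, dial and bystanders look right; the ball now leans back, at (312,171) in the side view. One numeric check of the pointer and lever:

```bash
python3 - <<'E'
from h import *
def red(im,b):
    x0,y0,x1,y1=b;h=cv2.cvtColor(im,cv2.COLOR_BGR2HSV)[y0:y1,x0:x1]
    m=(((h[...,0]<8)|(h[...,0]>172))&(h[...,1]>120)&(h[...,2]>80))
    return np.argwhere(m)[:,::-1]+[x0,y0],h
w,cw=cam('wrist');a,cs=cam('side')
p,h=red(w,(260,125,390,250))
ang=lambda d:np.degrees(np.arctan2(d[1],d[0]))
X=np.array([onz(cw,u,v,.163) for u,v in p]);tip=X[np.argmax(X[:,0])];vx,vy,*_=cv2.fitLine(X[:,:2].astype(np.float32),cv2.DIST_HUBER,0,1e-4,1e-4).ravel()
m=(h[...,0]>45)&(h[...,0]<90)&(h[...,1]>60);g=np.argwhere(m)[:,::-1]+[260,125]
G=np.array([onz(cw,u,v,.163) for u,v in g]);D=onz(cw,324,187,.164)
r=np.hypot(*(G-D)[:,:2].T);G=G[r<.064].mean(0)
print('ptr line',ang((vx,vy)),'tip',ang(tip-D),'green',ang(G-D),'D',D)
# lever: ball from side ray onto lever plane y_m=-0.095
q,_=red(a,(295,160,325,185));q=q.mean(0);o,d=ray(cs,*q)
t=np.radians(14);n=np.array([-np.sin(t),np.cos(t),0]);ex=np.array([np.cos(t),np.sin(t),0])
B0=np.array([.5104,.0343,.187])
k=n@(B0-o)/(n@d);B=o+k*d;print('ball',q,B,'travel mm',ex@(B-B0)*1e3)
E
```

```text
ptr line 14.199261 tip 10.621881630606486 green 11.52280917775376 D [0.5090484  0.13511776 0.164     ]
ball [312.4137931  169.89655172] [0.58523944 0.05295957 0.18912589] travel mm 77.1305515330574
```

```bash
python3 -c "
from h import *
print(robot.close_job())"
```

```text
the job is handed in; nothing more can be done
None
```

The machine is set for the next length and the job is handed in, about 20 s into the 58 s allowed. No verdict is reported at hand-in.

- **Lift lever:** I pushed the ball to the rear with closed fingers until the force rose to about 19 N with no further movement. Afterwards the ball had travelled about 77 mm and stood at z ≈ 0.189 m, against 0.187 m expected at the stop.
- **Wing knob:** I turned it home in two grips of about 130° each, then turned on until the hub slipped in the pads at the stop (about 0.29 N m). With the knob released, the pointer lay along 14.2°, matching the machine's axis of about 14°. The tip read 10.6° and the green mark 11.5°, which agree with each other but sit about 3° off the line fit, probably from my hand-picked dial centre.
- **Bystanders and arm:** nothing around the machine looks disturbed in the last view, though I did not measure each item. The gripper was open and about 120 mm above where it had gripped, touching nothing.

**Failed step:** the first knob grip closed on nothing. The fingertips stood about 20 mm higher than the stated tip reach, so the shut tips later came down on the hub when I probed (about 34 N). I lowered the tool about 20 mm and gripped again, and that held.

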